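Seat the keyed burnishing arbor in the edge finisher and hold it home

TASK

Take the burnishing arbor out of its wooden block and push its shaft into the upright hub of the blue edge finisher, turning it under a light push until its key drops into the hub's keyway. Keep pushing against the spring in the bore until the arbor's steel collar sits fully down on the hub, and finish like that: still holding the arbor and pressing it home, so that I can tighten the grub screw (do not let go, it would spring up). Leave the other tools where they lie.

Things in the scene. Friction and masses are not known exactly. Their poses are not given: they have to be found in the camera images.
- arbor: loose burnishing arbor, upright, 128 mm tall, 0.18 kg. Origin: centre of the shaft's lower end, z up the shaft. Upwards: steel shaft, diameter 20 mm, to 45 mm (nose tapers to 12 mm over the lowest 7 mm); steel collar, diameter 40, 45 to 50 mm; grooved dark wooden head, diameter 36, 50 to 85 mm; then the aluminium tang. Starts in the block, key towards the robot within 0.7 rad.
- arbor_tang (a point): centre of the arbor's tang, 106 mm above the arbor's origin, where to grip: an aluminium block with two flats, 44 mm high (84 to 128 mm above the origin), 16 mm thick along the arbor's y (grip across this), 28 mm long along its x. Axes as the arbor's.
- arbor_key (a point): lower outer end of the key on the arbor's shaft, 17 mm above the arbor's origin and 14 mm out along its -x. The key is 6 mm wide, round-nosed at this lower end (radius 3 mm), and runs up to 41 mm above the origin. Shaft, key and hub are oiled steel and slide easily. Axes as the arbor's.
- stand: fixed wooden storage block, 80 x 80 mm, 52 mm high, with a round hole 31 mm wide and 48 mm deep at its centre. The arbor stands in it with its collar on the block's top, so its origin is 7 mm above the table and must rise 45 mm to come clear. Origin: centre of its underside.
- finisher: fixed blue edge finisher, 145 mm along x by 124 mm along y. Origin: on the table under the hub's axis; its -x side is the front. Blue base 36 mm high (57 mm ahead of the axis to 88 mm behind); black motor cover, 36 to 84 mm behind the axis, 71 mm high. The upright steel hub, diameter 52 mm, ends 85 mm above the table; it turns only with about 0.35 N m, so a light rub does not turn it.
- hub_mouth (a point): centre of the 22 mm bore in the hub's top face; axes as the finisher's, they do not turn with the hub. Fully home the arbor's origin is 45 mm below this point. The keyway, a slot 8 mm wide out to 16.5 mm from the axis, seen from above as a notch, points along these axes' -x turned about z by an angle not reported, -0.45 to +0.45 rad: look or feel for it.
- ejector (a joint): sprung brass plug in the bore, m pressed down: 0 = up, its top 37 mm below the mouth; 0.008 with the arbor home; at most 0.011. Pushes back with 7 N at 0, 12.6 N at 0.008, and lifts the arbor when let go. Key fit: off the keyway (yaw wrong by over about 0.2 rad; in between the round nose finds its way) the key stops on the hub's top with the nose 17 mm deep; over it the arbor drops on.
- shears: loose shears with red handles lying left of the finisher, 87 x 199 mm; a bystander. Origin: centre of the underside.
- wax_tin: loose small round tin, 37 mm wide, 26 mm high, behind the wooden block; a bystander. Origin: centre of the underside.
- screwdriver: loose blue-handled screwdriver, 202 mm long, lying at the back; a bystander. Origin: centre of the underside.
- creaser: loose wooden-handled creaser, 159 mm long, lying at the back right; a bystander. Origin: centre of the underside.
Mind the look-alikes: they are no part of the job. What is shaped like the finisher but green is not meant.

How it is judged (in metres and radians):
On the way, in this order (a step that is already met when the one before it is completed fails the run):
1. the arbor is lifted out of the block (z of arbor in the frame of stand above 0.054 m and contact force between the fingers and arbor above 2 N), for 0.2 s.
2. the shaft's nose is in the bore (z of arbor in the frame of hub_mouth below -0.008 m and horizontal distance between arbor and hub_mouth below 0.004 m), for 0.1 s.
3. the key is in its keyway and the collar is down on the hub (z of arbor in the frame of hub_mouth below -0.043 m and horizontal distance between arbor and hub_mouth below 0.003 m), for 0.2 s.
At the end, for the whole second after the job is handed in: The arbor is in the hub with its lower end at least 43 mm below the hub's top (collar down within 2 mm), within 3 mm of the bore's axis and 0.08 rad of upright, the ejector pressed down more than 5.5 mm and pushing back with more than 5 N, and the fingers still hold the arbor (more than 3 N) (all of step 3 and angle between arbor's own z axis and vertical below 0.08 rad and value of joint ejector above 0.0055 m and contact force between arbor and ejector above 5 N and contact force between the fingers and arbor above 3 N); the arm keeps its last pose, push and grip.
It fails at once if another tool is moved more than 30 mm (distance of any of shears, wax_tin, screwdriver, creaser from where it was at the start of the episode above 0.03 m).
It also fails if it takes over 51 s, if anything falls off the work surface, if the arm or the gripper's body presses on something with over 40 N, if the wrist force passes 120 N, or if a joint passes its speed limit or range.

ROBOT

A 6-joint arm with a two-finger parallel gripper is mounted at the origin on a cart in front of the work surface, level with it; the furniture and walls round the work are solid. World frame = base frame: x ahead of the robot, y to its left, z up, the work surface at z = 0. Lengths are in mm, angles in rad, forces in N, time in s.
With the tool pointing down it reaches from about 300 to 750 mm from the base axis. Payload 8.5 kg.
Tool frame: the origin (TCP) lies on the mounting face of the last link; the fingertips stand 173 mm ahead of it and the grasp point (between the pads) lies 155 mm ahead of it; z points along the fingers, y is the line along which they close (so a half turn about z gives the same grasp; the last joint's range is limited). The gripper opens to 85 mm and grips with 20 to 120 N. Pads are 22 mm wide; open, the fingers measure 114 mm over their backs; the gripper's body (76 mm by 85 mm) begins 54 mm behind the grasp point. The pads swing forward as they close: fully open they stand 13 mm farther back than shut.
Start: joints at [0.984, 0.381, 1.297, -0, 1.464, -0.215], TCP at [199.802, 512.407, 404.722] pointing down, gripper open.
Joint ranges: [-3.11, 3.11], [-0.89, 2.33], [0.22, 2.48], [-1.42, 4.56], [0.17, 2.85], [-2.88, 2.88]. Speed limits (rad/s): [2.39, 2.39, 3.14, 3.14, 3.14, 3.14].

INTERFACE

Orientations are given as a rotation vector (axis times angle).
In Python, from bench import robot gives the robot as it stands.
- The arm moves only by the tool drive_tool, never from a script. Its arguments are lists of equal length, an entry for each row: "translation": the shift along the tool's x, y, z in m, a list of three; "turn": the turn, a rotation vector about the tool's x, y, z in rad, a list of three. A call has 1 to 8 rows; each row is the pose to reach, as a shift and turn from the pose commanded when the call began, along the tool's axes at that moment; what a row does not reach only later rows make up. A row lasts 1/8 s, in which the tool goes at most 62.5 mm and 10.7 degrees, less where a joint would pass 70% of its speed; a pose out of reach is approached as far as the arm can. A call with a gripper value outside its range is refused whole. "fingers" is the opening in per cent of the stroke, from 0 (shut) to 100 (fully open), set as the call begins (left out, the last holds). The fingers move at their own pace and stop on an object; the grip force is fixed at half the most. Time passes only in rows, so rows that repeat a pose let the fingers close. It gives the time, the measured TCP pose, the force, the opening and the grip force at its end, in the units of the state.
- robot.get_obs(): the state, without advancing time (a new reading comes with each control period).
- robot.read_camera(name): name is "scene" or "top" or "wrist"; returns the picture (400x640x3 uint8, red, green, blue); there is no depth.
- robot.camera_model(name): a dict with "fx", "fy", "cx", "cy" (pixels), "origin" and "rotation" of the camera in the world. Camera axes: x right, y down, z forward; pixel columns grow to the right and rows downward; lengths in mm; the calibration is good to about 2 mm. The wrist camera is an equidistant fisheye: a pixel r from the principal point sees the ray r / f radians off the axis. A picture is of the moment at which its call begins: read the wrist's pose just before it. camera_model takes no time and is no camera call; for the wrist camera it gives the pose at the moment of the call.
- robot.close_job(): hands the job in; it is judged then, once.
The state is a dict: "time": time; "joints": joint angles; "qvel": joint speeds; "joint_efforts": joint torques, N m; "position": TCP position; "tcp_rot": TCP orientation; "force": force on the tool from outside, world axes, zero at the start; "ft_torque": the same for the moment, N m; "finger_gap": finger opening in mm; "grasp_force": force on a finger pad.
Only numpy, scipy, OpenCV 4.12 (cv2) and the standard library are available. Lean on these libraries where they do the work, as an engineer would, in place of code of your own. Each camera call takes 0.05 s, during which the arm holds its last target. There are 200 camera calls.

## Working session

There is one attempt and no reset: what is moved stays moved. The work goes in short steps, Python scripts to look and compute and a tool call to move; the robot and the scene stay as the last step left them, time stands still between calls to the robot, and variables do not carry over. Pictures are saved under pics/ and viewed, at most 10 in all, crops included, and the job is handed in when it is done.

Besides the shell and the picture viewer there is one more tool, called after ">>>" by a JSON object that holds its "name" and its "arguments". drive_tool: Moves the arm, as the interface text tells. Its arguments: {"type":"object","properties":{"translation":{"type":"array"},"turn":{"type":"array"},"fingers":{"type":"number"}},"required":["translation","turn"]}

```bash
mkdir -p pics; python3 - <<'E'
from bench import robot
import cv2
o=robot.get_obs();print({k:o[k] for k in('time','joints','position','tcp_rot','force','finger_gap')})
for n in('top','scene'):
    print(n,robot.camera_model(n)); cv2.imwrite(f'pics/{n}0.png',robot.read_camera(n)[:,:,::-1])
E
```

```text
{'time': 0.0, 'joints': array([ 9.83689700e-01,  3.81176416e-01,  1.29828571e+00, -1.44178096e-05,
        1.46360387e+00, -2.15301772e-01]), 'position': array([199.7856892 , 512.37019393, 404.11369656]), 'tcp_rot': array([-5.80565083e-01, -3.08690978e+00,  2.13895952e-03]), 'force': array([-0.12216979, -0.09682095,  0.69143531]), 'finger_gap': 85.41521651311625}
top {'fx': 455.01975624889394, 'fy': 455.01975624889394, 'cx': 313.7442337781623, 'cy': 195.24985595119628, 'origin': array([ 389.15899339,   93.69824168, 1598.81033901]), 'rotation': array([-2.16199232,  2.13478436, -0.16812047])}
scene {'fx': 437.4655308914027, 'fy': 437.4655308914027, 'cx': 321.42555181562415, 'cy': 199.45523381376833, 'origin': array([ -18.38516924, -787.65855789,  919.50590109]), 'rotation': array([-2.11233784,  0.72663874, -0.34343128])}
```

View pics/top0.png

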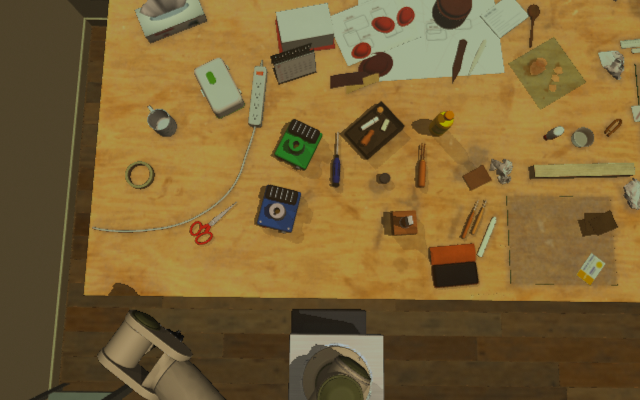

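View pics/scene0.png

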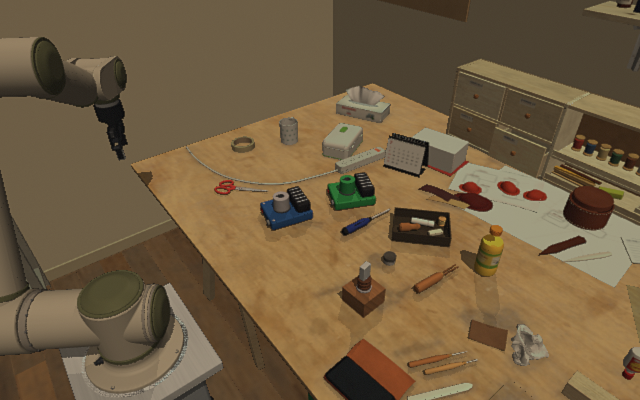

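Top view: the blue finisher's hub is near (278,211), the green look-alike near (298,145), and the block with the arbor near (404,222). The shears are left of the finisher. I'll enlarge the top crop.

```bash
cat > h.py <<'E'
from bench import robot
import cv2, numpy as np
from scipy.spatial.transform import Rotation as R
def px2w(n,u,v,z,m=None):
    m=m or robot.camera_model(n); a=np.array([(u-m['cx'])/m['fx'],(v-m['cy'])/m['fy']])
    if n=='wrist':
        t=np.hypot(*a); d=np.r_[a/t*np.sin(t),np.cos(t)] if t>0 else np.array([0,0,1.])
    else: d=np.r_[a,1]
    d=R.from_rotvec(m['rotation']).apply(d); o=m['origin']
    return o+d*(z-o[2])/d[2]
E
python3 - <<'E'
import cv2,numpy as np
i=cv2.imread('pics/top0.png')
f=lambda a:cv2.resize(a,None,fx=8,fy=8,interpolation=cv2.INTER_CUBIC)
cv2.imwrite('pics/crop.png',np.hstack([f(i[180:240,253:303]),f(i[195:255,379:429])]))
from h import *
print(px2w('top',278,211,85),px2w('top',404,222,52),px2w('top',405,221,135))
E
```

```text
[559.88880386 201.27900621  85.        ] [ 531.45172049 -227.03568604   52.        ] [ 527.09764437 -213.11877166  135.        ]
```

View pics/crop.png

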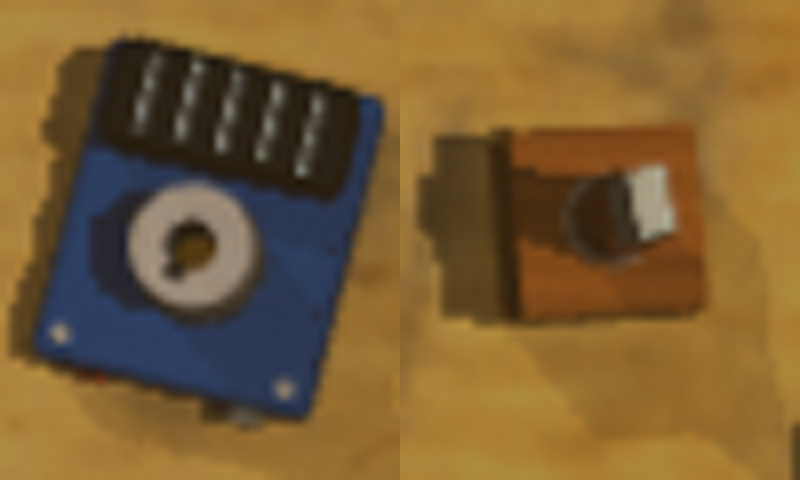

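```bash
python3 - <<'E'
from h import *
c=lambda u,v,z,x0,y0:px2w('top',(u+.5)/8-.5+x0,(v+.5)/8-.5+y0,z)
h=c(192,246,85,253,180);k=c(172,269,85,253,180)
print('hub',h,'key dir',np.degrees(np.arctan2(*(k-h)[1::-1])))
f1=c(60,333,36,253,180);f2=c(284,390,36,253,180);print('front edge dir',np.degrees(np.arctan2(*(f1-f2)[1::-1])))
t=c(253.5,201,135,379,195);a=c(249.5,168.5,135,379,195);b=c(257.5,234,135,379,195)
print('tang',t,np.degrees(np.arctan2(*(a-b)[1::-1])))
bl=[c(*p,52,379,195) for p in((112,130),(293,127),(303,315),(115,320))];print('block',np.mean(bl,0))
o=robot.get_obs();Rm=R.from_rotvec(o['tcp_rot']).as_matrix();print(Rm.round(3))
g=o['position'];print('g',g)
w=np.array([(t[0]),t[1],400])
print('shift tool',Rm.T@(w-g))
E
```

```text
hub [562.1385877  206.13773315  85.        ] key dir 140.29178611859132
front edge dir 76.46676586621709
tang [ 531.57157723 -230.19894083  135.        ] 5.870361674343942
block [ 530.12217679 -227.98133463   52.        ]
[[-0.932  0.363 -0.001]
 [ 0.363  0.932 -0.001]
 [ 0.    -0.001 -1.   ]]
g [199.80176784 512.38190366 404.19919408]
shift tool [-578.87430123 -571.31171742    4.75554   ]
```

The hub is at about (562,206) with the keyway heading about 140°. The tang is at (532,-230), with its x axis at about 6°.

>>> {"name": "drive_tool", "arguments": {"translation": [[-0.043,-0.042,0],[-0.086,-0.084,0],[-0.128,-0.127,0],[-0.171,-0.169,0],[-0.214,-0.211,0],[-0.256,-0.253,0],[-0.299,-0.295,0],[-0.342,-0.338,0]], "turn": [[0,0,-0.06],[0,0,-0.12],[0,0,-0.18],[0,0,-0.24],[0,0,-0.3],[0,0,-0.36],[0,0,-0.42],[0,0,-0.475]]}}

```text
time: 1.1
position: [396.0, 71.3, 404.7]
tcp_rot: [-0.165, 3.137, 0.0]
force: [1.3, 0.7, 0.1]
finger_gap: 85.3
grasp_force: 0.0
```

```bash
cat >> h.py <<'E'
def go(x,y,z,yaw=None):
    o=robot.get_obs();Rm=R.from_rotvec(o['tcp_rot']).as_matrix()
    print('t',round(o['time'],2),'pos',o['position'].round(1),'yaw_y',np.degrees(np.arctan2(Rm[1,1],Rm[0,1])).round(1),'toolz',Rm[:,2].round(4))
    print('shift',(Rm.T@(np.array([x,y,z])-o['position'])).round(1))
E
python3 -c "
from h import *
go(532,-230,400)"
```

```text
t 1.1 pos [396.   71.3 404.7] yaw_y 96.0 toolz [ 1.e-04  1.e-04 -1.e+00]
shift [-103.7 -313.9    4.7]
```

>>> {"name": "drive_tool", "arguments": {"translation": [[-0.017,-0.052,0],[-0.034,-0.105,0],[-0.052,-0.157,0],[-0.069,-0.21,0],[-0.087,-0.262,0],[-0.104,-0.314,0.02],[-0.104,-0.314,0.03],[-0.104,-0.314,0.03]], "turn": [[0,0,0],[0,0,0],[0,0,0],[0,0,0],[0,0,0],[0,0,0],[0,0,0],[0,0,0]]}}

```text
time: 2.1
position: [531.2, -228.0, 373.7]
tcp_rot: [0.162, -3.135, -0.003]
force: [-0.4, -0.0, 0.1]
finger_gap: 85.3
grasp_force: 0.0
```

```bash
python3 -c "
from h import *
go(532,-230,400)
m=robot.camera_model('wrist');print(m)
import pickle;pickle.dump(m,open('m1.pkl','wb'))
i=robot.read_camera('wrist')[:,:,::-1];cv2.imwrite('pics/w1.png',i)
"
```

```text
t 2.1 pos [ 531.2 -228.   373.7] yaw_y 95.9 toolz [-0.0023  0.0018 -1.    ]
shift [ -0.5  -2.  -26.3]
{'fx': 309.70691628693146, 'fy': 309.70691628693146, 'cx': 322.1076374967112, 'cy': 195.77569185012825, 'origin': array([ 458.86414424, -235.27641337,  343.57399205]), 'rotation': array([1.96139958, 2.17421349, 0.32276879])}
```

View pics/w1.png

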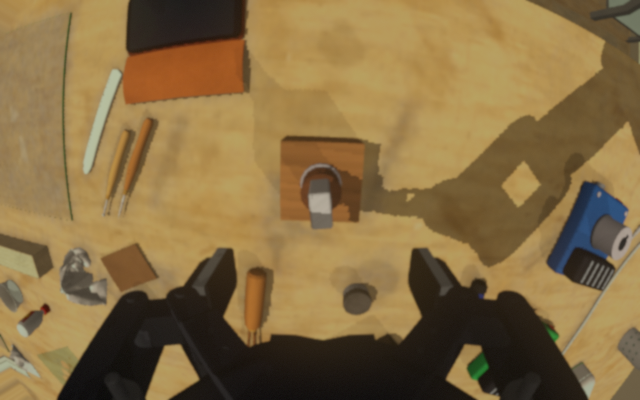

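The tang's top face is roughly at (321,214), with its side face above it. The block surrounds it at (281–364, 138–222). I'll enlarge this for yaw and centre.

```bash
python3 -c "
import cv2
i=cv2.imread('pics/w1.png')[160:240,285:365]
cv2.imwrite('pics/w1c.png',cv2.resize(i,None,fx=7,fy=7,interpolation=cv2.INTER_CUBIC))"
```

```text
(no output)
```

View pics/w1c.png

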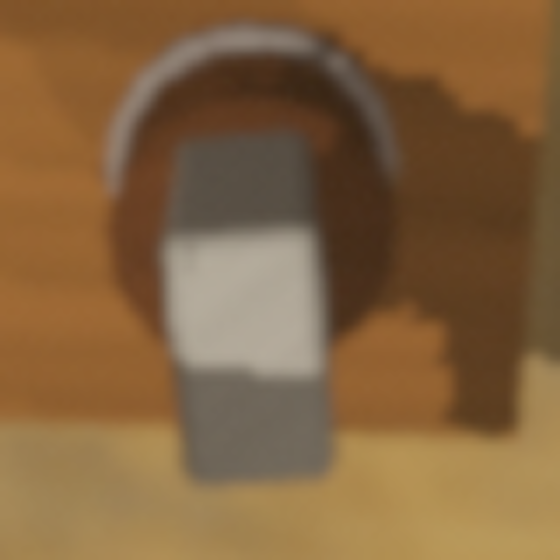

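The tang's top face has crop corners (165,240), (320,228), (330,473) and (188,480). Its lower half is in shadow.

```bash
python3 -c "
from h import *
import pickle;m=pickle.load(open('m1.pkl','rb'))
P=[px2w('wrist',(u+.5)/7-.5+285,(v+.5)/7-.5+160,135,m) for u,v in((165,240),(320,228),(330,473),(188,480))]
print(np.round(P,1),np.mean(P,0))
for a,b in((0,3),(1,2)):
  d=P[b]-P[a];print(np.degrees(np.arctan2(d[1],d[0])),np.hypot(*d[:2]))
for a,b in((0,1),(3,2)):
  d=P[b]-P[a];print(np.degrees(np.arctan2(d[1],d[0])),np.hypot(*d[:2]))
t=np.mean(P,0);go(t[0],t[1],113+155)
"
```

```text
[[ 521.2 -238.5  135. ]
 [ 518.4 -223.1  135. ]
 [ 544.7 -219.2  135. ]
 [ 547.  -233.8  135. ]] [ 532.80907483 -228.64615353  135.        ]
10.333511184173226 26.160402418875577
8.628136837527252 26.573194194646238
100.49089552325582 15.599391767775373
98.94797323876539 14.81284549284714
t 2.15 pos [ 531.2 -227.6  374.8] yaw_y 95.9 toolz [-6.e-04  6.e-04 -1.e+00]
shift [ -1.5  -1.3 106.8]
```

>>> {"name": "drive_tool", "arguments": {"translation": [[-0.0015,-0.001,0.025],[-0.0015,-0.001,0.055],[-0.0015,-0.001,0.085],[-0.0015,-0.001,0.106],[-0.0015,-0.001,0.106]], "turn": [[0,0,-0.063],[0,0,-0.063],[0,0,-0.063],[0,0,-0.063],[0,0,-0.063]]}}

```text
time: 2.78
position: [532.9, -228.1, 268.7]
tcp_rot: [0.263, -3.129, -0.002]
force: [0.3, 0.6, 0.4]
finger_gap: 85.5
grasp_force: 0.0
```

>>> {"name": "drive_tool", "arguments": {"translation": [[0,0,0],[0,0,0],[0,0,0],[0,0,0],[0,0,0],[0,0,0],[0,0,0],[0,0,0]], "turn": [[0,0,0],[0,0,0],[0,0,0],[0,0,0],[0,0,0],[0,0,0],[0,0,0],[0,0,0]], "fingers": 0}}

```text
time: 3.78
position: [533.1, -229.2, 269.1]
tcp_rot: [-0.261, 3.13, -0.001]
force: [-0.5, 0.4, 6.3]
finger_gap: 15.4
grasp_force: 58.7
```

```bash
python3 -c "
from h import *
go(532,-228,268);print(robot.get_obs()['ft_torque'])"
```

```text
t 3.77 pos [ 533.1 -229.2  269.1] yaw_y 99.5 toolz [ 5.e-04 -4.e-04 -1.e+00]
shift [0.9 1.4 1.1]
[ 0.01660294  0.15038613 -0.0012881 ]
```

>>> {"name": "drive_tool", "arguments": {"translation": [[0,0,-0.01],[0,0,-0.03],[0,0,-0.055],[0,0,-0.08],[0,0,-0.105],[0,0,-0.13],[0,0,-0.13]], "turn": [[0,0,0],[0,0,0],[0,0,0],[0,0,0],[0,0,0],[0,0,0],[0,0,0]]}}

```text
time: 4.65
position: [533.0, -229.1, 400.2]
tcp_rot: [-0.261, 3.128, -0.003]
force: [-1.3, 0.6, -2.2]
finger_gap: 15.3
grasp_force: 58.9
```

```bash
python3 -c "
from h import *
go(562,206,399);print(robot.get_obs()['ft_torque'],robot.get_obs()['force'])"
```

```text
t 4.65 pos [ 533.  -229.1  400.2] yaw_y 99.5 toolz [ 0.0027 -0.0018 -1.    ]
shift [-100.6  424.3    0.5]
[ 0.01592224 -0.03437443  0.00557774] [-1.29856236  0.6253418  -2.22926281]
```

>>> {"name": "drive_tool", "arguments": {"translation": [[-0.0126,0.053,0],[-0.0252,0.106,0],[-0.0378,0.159,0],[-0.0504,0.212,0],[-0.063,0.265,0],[-0.0756,0.318,0],[-0.088,0.371,0],[-0.1006,0.424,0]], "turn": [[0,0,0.11],[0,0,0.22],[0,0,0.33],[0,0,0.44],[0,0,0.55],[0,0,0.66],[0,0,0.77],[0,0,0.86]]}}

```text
time: 5.65
position: [561.9, 207.4, 397.1]
tcp_rot: [-1.072, -2.951, 0.002]
force: [0.9, -0.4, -2.5]
finger_gap: 15.1
grasp_force: 59.1
```

>>> {"name": "drive_tool", "arguments": {"translation": [[0,0,0],[0,0,0],[0,0,0]], "turn": [[0,0,0],[0,0,0],[0,0,0]]}}

```text
time: 6.02
position: [562.3, 204.4, 398.3]
tcp_rot: [-1.07, -2.953, 0.001]
force: [0.7, -0.1, -1.8]
finger_gap: 15.2
grasp_force: 59.5
```

```bash
python3 -c "
from h import *
go(562,206,400)
m=robot.camera_model('wrist');print(m)
import pickle;pickle.dump(m,open('m2.pkl','wb'))
i=robot.read_camera('wrist')[:,:,::-1];cv2.imwrite('pics/w2.png',i)
print(robot.get_obs()['ft_torque'],robot.get_obs()['force'])
"
```

```text
t 6.03 pos [562.3 204.4 398.3] yaw_y 50.2 toolz [-8.e-04 -4.e-04 -1.e+00]
shift [ 1.2  1.  -1.7]
{'fx': 309.70691628693146, 'fy': 309.70691628693146, 'cx': 322.1076374967112, 'cy': 195.77569185012825, 'origin': array([506.81096266, 252.50216996, 368.03521219]), 'rotation': array([2.5965065 , 1.21583055, 0.17890878])}
[-0.00734161  0.01362902  0.01331775] [-0.35473228 -0.54440062 -2.59948757]
```

View pics/w2.png

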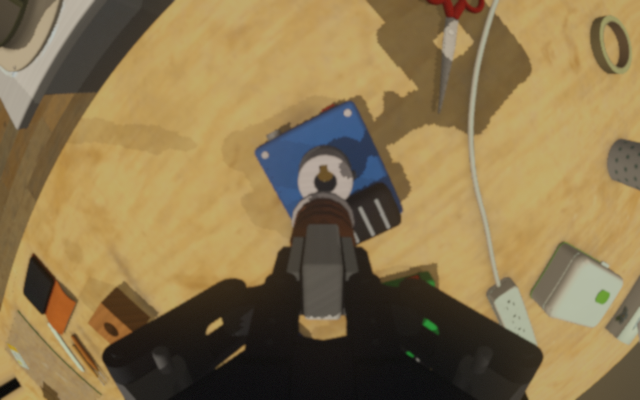

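The hub's top face is near (325,175), with the bore and keyway visible around (324,178). The arbor hides the lower part. I'll enlarge it.

```bash
python3 -c "
import cv2
i=cv2.imread('pics/w2.png')[135:235,280:370]
cv2.imwrite('pics/w2c.png',cv2.resize(i,None,fx=6,fy=6,interpolation=cv2.INTER_CUBIC))"
```

```text
(no output)
```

View pics/w2c.png

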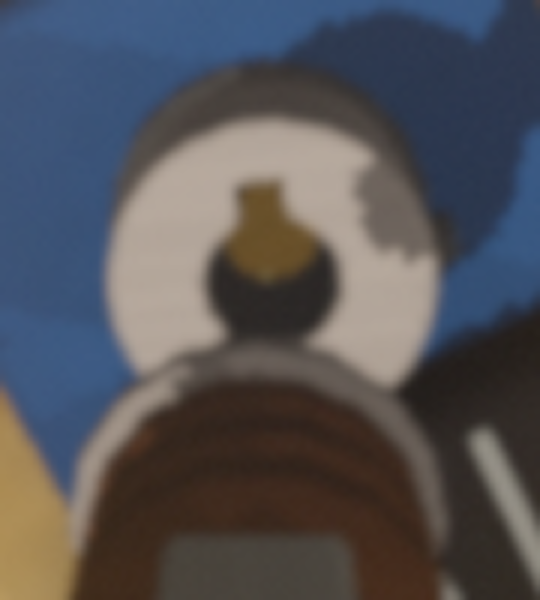

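```bash
cat >> h.py <<'E'
def w2px(P,m):
    d=R.from_rotvec(m['rotation']).inv().apply(np.atleast_2d(P)-m['origin']); r=np.hypot(d[:,0],d[:,1]); t=np.arctan2(r,d[:,2])
    return np.c_[d[:,0]/r*t*m['fx']+m['cx'],d[:,1]/r*t*m['fy']+m['cy']]
E
python3 -c "
from h import *
import pickle;m=pickle.load(open('m2.pkl','rb'))
W=lambda u,v,z=85:px2w('wrist',(u+.5)/6-.5+280,(v+.5)/6-.5+135,z,m)
# fit hub circle (r=26) & bore circle (r=11)
from scipy.optimize import least_squares
for pts,r in(([(104,285),(442,285),(273,117),(150,170),(395,170),(125,350)],26),([(207,282),(342,282),(222,325),(325,325),(222,240),(325,237)],11)):
  P=np.array([W(*p) for p in pts])[:,:2]
  s=least_squares(lambda q:np.hypot(*(P-q).T)-r,P.mean(0));print(s.x,s.fun.round(1))
  n=W(260,184)[:2]-s.x;print('key',np.hypot(*n),np.degrees(np.arctan2(n[1],n[0])))
a=np.linspace(0,2*np.pi,73);c=np.array([562.3,204.4])
for z in(136.3+45,136.3+50):
  p=w2px(np.c_[c[0]+20*np.cos(a),c[1]+20*np.sin(a),0*a+z],m);q=(p-[280,135]+.5)*6-.5
  print('collar pred crop: top',q[q[:,1].argmin()].round(),'left',q[q[:,0].argmin()].round(),'right',q[q[:,0].argmax()].round())
"
```

```text
[563.68320565 207.96377288] [ 0.6  0.7  0.1  0.  -0.   0.1]
key 15.63674980144647 147.56253137001733
[564.04304209 207.99424197] [-0.4 -0.4 -0.2 -0.4 -0.3 -0.2]
key 15.925602689918795 148.34946227720874
collar pred crop: top [246. 334.] left [ 61. 512.] right [430. 513.]
collar pred crop: top [245. 348.] left [ 56. 529.] right [434. 530.]
```

>>> {"name": "drive_tool", "arguments": {"translation": [[0.0014,0.0025,0.012],[0.0014,0.0025,0.03],[0.0014,0.0025,0.04],[0.0014,0.0025,0.04],[0.0014,0.0025,0.04]], "turn": [[0,0,-0.12],[0,0,-0.12],[0,0,-0.12],[0,0,-0.12],[0,0,-0.12]]}}

```text
time: 6.7
position: [562.8, 208.2, 359.4]
tcp_rot: [0.889, 3.012, 0.001]
force: [0.0, 0.3, -1.3]
finger_gap: 15.4
grasp_force: 59.5
```

```bash
python3 -c "
from h import *
go(562.8,207.2,342);print(robot.get_obs()['qvel'].round(3),robot.get_obs()['force'])
m=robot.camera_model('wrist')
import pickle;pickle.dump(m,open('m3.pkl','wb'))
i=robot.read_camera('wrist')[:,:,::-1];i=i[130:240,275:375];cv2.imwrite('pics/w3.png',cv2.resize(i,None,fx=5.4,fy=5.4,interpolation=cv2.INTER_CUBIC))"
```

```text
t 6.7 pos [562.8 208.2 359.4] yaw_y 57.1 toolz [ 1.2e-03  2.0e-04 -1.0e+00]
shift [-0.5 -0.8 17.4]
[ 0.004 -0.003 -0.001 -0.001 -0.002  0.001] [ 0.02610887  0.3022775  -1.29862363]
```

View pics/w3.png

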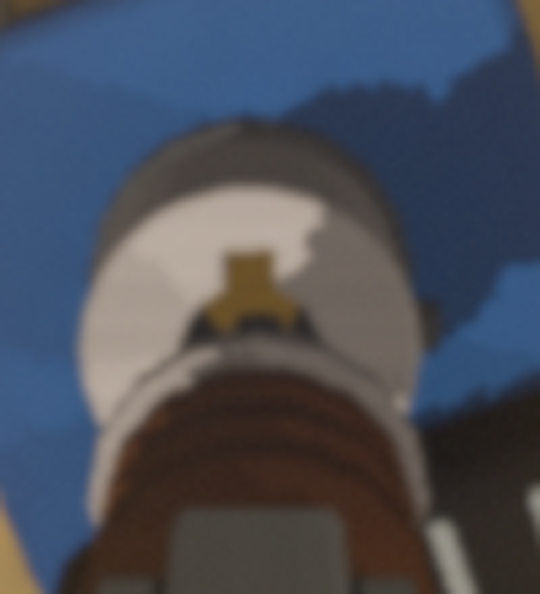

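```bash
python3 -c "
from h import *
import pickle;m=pickle.load(open('m3.pkl','rb'))
c=np.array([562.8,208.2])
p=lambda x,y,z:(w2px([x,y,z],m)[0]-[275,130]+.5)*5.4-.5
for z in(85,147,225):print(z,p(*c,z))
a=np.linspace(0,2*np.pi,73)
for r,z in((26,85),(20,142.4)):
  q=np.array([p(c[0]+r*np.cos(t),c[1]+r*np.sin(t),z) for t in a]);print(r,'top',q[q[:,1].argmin()].round(),'L',q[q[:,0].argmin()].round(),'R',q[q[:,0].argmax()].round())
print('mm step',p(c[0]+.545,c[1]+.839,85)-p(*c,85),p(c[0]-.839,c[1]+.545,85)-p(*c,85))
"
```

```text
85 [248.68109295 347.23887536]
147 [246.13684686 499.24072723]
225 [239.88020414 885.06737791]
26 top [255. 180.] L [ 79. 341.] R [419. 339.]
20 top [252. 324.] L [ 80. 479.] R [413. 477.]
mm step [6.56620149 0.01179789] [ 2.81545526e-03 -6.29644141e+00]
```

Yaw matches the notch. Relative to the collar the hub is off by about −1.3 mm in tool y and +0.6 mm in tool x. I'll correct that and enter the bore.

>>> {"name": "drive_tool", "arguments": {"translation": [[0.0006,-0.0013,0],[0.0006,-0.0013,0.006],[0.0006,-0.0013,0.012],[0.0006,-0.0013,0.017],[0.0006,-0.0013,0.022],[0.0006,-0.0013,0.024],[0.0006,-0.0013,0.024]], "turn": [[0,0,0],[0,0,0],[0,0,0],[0,0,0],[0,0,0],[0,0,0],[0,0,0]]}}

```text
time: 7.62
position: [561.6, 207.6, 334.7]
tcp_rot: [0.889, 3.013, -0.0]
force: [1.3, -0.3, -2.0]
finger_gap: 15.5
grasp_force: 59.4
```

```bash
python3 -c "
from h import *
go(562.8,207.2,342);o=robot.get_obs();print(o['force'],o['ft_torque'])"
```

```text
t 7.62 pos [561.6 207.6 334.7] yaw_y 57.1 toolz [ 4.e-04 -1.e-04 -1.e+00]
shift [-1.2  0.4 -7.3]
[ 1.3183276  -0.27438209 -2.04219889] [-0.16580807 -0.40521428 -0.03818545]
```

>>> {"name": "drive_tool", "arguments": {"translation": [[0,0,0.002],[0,0,0.004],[0,0,0.006],[0,0,0.008],[0,0,0.01],[0,0,0.01]], "turn": [[0,0,0],[0,0,0],[0,0,0],[0,0,0],[0,0,0],[0,0,0]]}}

```text
time: 8.38
position: [561.5, 207.6, 324.5]
tcp_rot: [0.889, 3.013, -0.0]
force: [4.3, -0.1, -3.1]
finger_gap: 15.5
grasp_force: 59.3
```

```bash
python3 -c "
from h import *
go(562.8,207.2,342);o=robot.get_obs();print(o['force'],o['ft_torque'])"
```

```text
t 8.38 pos [561.5 207.6 324.5] yaw_y 57.1 toolz [ 2.e-04 -1.e-04 -1.e+00]
shift [ -1.3   0.3 -17.5]
[ 4.26273902 -0.14009425 -3.12169338] [-0.26679913 -0.75642193  0.00821043]
```

The key is in the keyway: 22.6 mm deep with no push-back. I'll ease the side load and go on.

>>> {"name": "drive_tool", "arguments": {"translation": [[-0.0004,0.0003,0.003],[-0.0004,0.0003,0.006],[-0.0004,0.0003,0.009],[-0.0004,0.0003,0.012],[-0.0004,0.0003,0.015],[-0.0004,0.0003,0.018],[-0.0004,0.0003,0.02],[-0.0004,0.0003,0.02]], "turn": [[0,0,0],[0,0,0],[0,0,0],[0,0,0],[0,0,0],[0,0,0],[0,0,0],[0,0,0]]}}

```text
time: 9.38
position: [561.9, 207.7, 305.7]
tcp_rot: [0.889, 3.012, 0.001]
force: [-0.5, -2.2, 7.0]
finger_gap: 15.1
grasp_force: 60.9
```

```bash
python3 -c "
from h import *
go(562.8,207.2,342);o=robot.get_obs();print(o['force'],o['ft_torque'])"
```

```text
t 9.38 pos [561.9 207.7 305.7] yaw_y 57.1 toolz [ 1.3e-03  1.0e-04 -1.0e+00]
shift [ -1.1   0.1 -36.3]
[-0.45994785 -2.22660136  7.04614546] [-0.55721442  0.09276805 -0.06981605]
```

>>> {"name": "drive_tool", "arguments": {"translation": [[0,0,0.001],[0,0,0.002],[0,0,0.003],[0,0,0.004],[0,0,0.004],[0,0,0.004]], "turn": [[0,0,0],[0,0,0],[0,0,0],[0,0,0],[0,0,0],[0,0,0]]}}

```text
time: 10.12
position: [561.9, 207.7, 302.2]
tcp_rot: [0.888, 3.012, 0.001]
force: [-0.2, -2.2, 9.0]
finger_gap: 15.6
grasp_force: 61.2
```

```bash
python3 -c "
from h import *
go(562.8,207.2,342);o=robot.get_obs();print(o['force'],o['ft_torque'])"
```

```text
t 10.12 pos [561.9 207.7 302.2] yaw_y 57.1 toolz [ 1.9e-03  1.0e-04 -1.0e+00]
shift [ -1.1   0.1 -39.8]
[-0.23033142 -2.24856112  8.99078375] [-0.61810335  0.28089513 -0.03129516]
```

>>> {"name": "drive_tool", "arguments": {"translation": [[0,0,0.0005],[0,0,0.001],[0,0,0.0015],[0,0,0.0015],[0,0,0.0015]], "turn": [[0,0,0],[0,0,0],[0,0,0],[0,0,0],[0,0,0]]}}

```text
time: 10.75
position: [561.8, 207.7, 302.1]
tcp_rot: [0.888, 3.01, 0.002]
force: [-3.6, -2.9, 18.7]
finger_gap: 15.1
grasp_force: 62.6
```

>>> {"name": "drive_tool", "arguments": {"translation": [[0,0,0.0005],[0,0,0.0005],[0,0,0.0005],[0,0,0.0005]], "turn": [[0,0,0],[0,0,0],[0,0,0],[0,0,0]]}}

```text
time: 11.25
position: [561.8, 207.7, 302.0]
tcp_rot: [0.888, 3.01, 0.002]
force: [-3.7, -3.3, 21.6]
finger_gap: 14.9
grasp_force: 62.9
```

```bash
python3 -c "
from h import *
go(562.8,207.2,342);o=robot.get_obs();print(o['force'],o['ft_torque'])
i=robot.read_camera('wrist')[:,:,::-1];i=i[110:240,255:395];cv2.imwrite('pics/w4.png',cv2.resize(i,None,fx=4,fy=4,interpolation=cv2.INTER_CUBIC))"
```

```text
t 11.25 pos [561.8 207.7 302. ] yaw_y 57.1 toolz [ 4.e-03  4.e-04 -1.e+00]
shift [ -1.3   0.2 -40. ]
[-3.66392072 -3.27361489 21.5902812 ] [-0.78886945  1.07270478 -0.03089197]
```

View pics/w4.png

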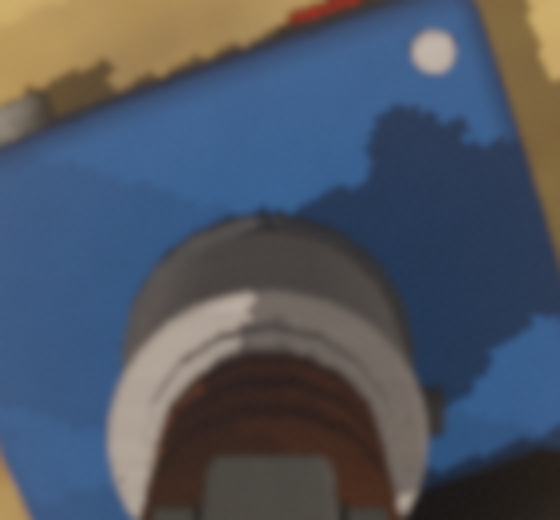

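The collar sits flat on the hub's face (collar rim at about (265,330), no gap), pressed with about 22 N. The stop came at the computed depth, so I'm handing it in.

```bash
python3 -c "
from bench import robot
print(robot.close_job())"
```

```text
the job is handed in; nothing more can be done
None
```

The arbor is in the blue finisher's hub with its key in the keyway and its collar down on the hub. The gripper still holds it and presses it home with about 22 N. I handed the job in at about 11 s of the 51 s allowed; the hand-in returned no verdict.

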